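# Clamp down the filter holder's lid in crisscross order

## Robot

A 6-joint arm with a two-finger parallel gripper is mounted at the origin on the work surface. World frame = base frame: x ahead of the robot, y to its left, z up, the work surface at z = 0. Lengths are in m, angles in rad, forces in N, time in s.
With the tool pointing down it reaches from about 0.225 to 0.875 m from the base axis. Payload 3.4 kg.
Tool frame: the origin (TCP) lies midway between the tips of the shut fingers; the grasp point (between the pads) lies 19 mm behind it (manip.grasp_offset is the distance from the TCP to the grasp point, in m); x points along the fingers, y is the direction in which the jaws open and shut, and the axes are right-handed (so a half turn about x gives the same grasp; the last joint's range is limited). The gripper opens to 85 mm and grips with 20 to 120 N. Pads are 22 mm wide; open, the fingers measure 114 mm over their backs; the gripper's body (76 mm by 85 mm) begins 54 mm behind the grasp point. The pads swing forward as they close: fully open they stand 13 mm farther back than shut.
Start: joints at [1.03, 0.276, 1.505, -0, 1.361, -0.121], TCP at [0.234, 0.525, 0.231] pointing down, gripper open.
Joint ranges: [-2.89, 2.89], [-0.75, 2.08], [0.22, 2.7], [-1.18, 4.32], [0.11, 2.71], [-2.7, 2.7]. Speed limits (rad/s): [2.57, 2.57, 3.14, 3.14, 3.14, 3.14].

## Interface

Orientations are given as a unit quaternion [w, x, y, z].
In Python, from rig import manip gives the robot as it stands.
- The arm moves only by the shell command python3 -m creep 'ROWS' [OPENING] [FORCE]. ROWS is a JSON object of lists of equal length, an entry for each row: "delta_pos": the shift along the tool's x, y, z in cm, a list of three; "dr": the turn, a rotation vector about the tool's x, y, z in rad, a list of three. In form: {"delta_pos": [[dx, dy, dz], ...], "dr": [[rx, ry, rz], ...]}. A call has 1 to 10 rows; each row is the pose to reach, as a shift and turn from the pose commanded when the call began, along the tool's axes at that moment; what a row does not reach only later rows make up. A row lasts 1/10 s, in which the tool goes at most 50 mm and 8.59 degrees, less where a joint would pass 70% of its speed; a pose out of reach is approached as far as the arm can. A call with a gripper value outside its range is refused whole. OPENING is the opening, from -1 (shut) to 1 (fully open), set as the call begins (- or left out, the last holds). The fingers move at their own pace and stop on an object; FORCE is the grip in N (left out, the last holds). Time passes only in rows, so rows that repeat a pose let the fingers close. It gives the time, the measured TCP pose, the force and the opening at its end, in the units of the state.
- manip.get_state(): the state, without advancing time (a new reading comes with each control period).
- manip.get_image(name): name is "scene" or "top"; returns a dict with "pixels" (400x640x3 uint8, blue, green, red), "depth" (400x640 float32, m along the optical axis (not along the pixel's ray), 0 where there is no reading), "intrinsics" (3x3 intrinsics, pixels), "rvec" (rotation vector, rad) and "tvec" (3), from world to camera coordinates, as OpenCV has them. Camera axes: x right, y down, z forward; pixel columns grow to the right and rows downward; lengths in m; the calibration is good to about 2 mm. A picture is of the moment at which its call begins.
- manip.sign_off(): hands the job in, once; it reports no verdict.
The state is a dict: "clock": time; "qpos": joint angles; "qd": joint speeds; "effort": joint torques, N m; "position": TCP position; "ee_rot": TCP orientation; "contact_force": force on the tool from outside, world axes, zero at the start; "moment": the same for the moment, N m; "width": finger opening in m.
Only numpy, scipy, OpenCV 4.12 (cv2) and the standard library are available. Lean on these libraries where they do the work, as an engineer would, in place of code of your own. Each camera call takes 0.05 s, during which the arm holds its last target. There are 200 camera calls.

## Task

Close the lid of the filter holder evenly, in two passes, turning the nuts clockwise: first bring each nut's white end to its yellow half-way mark, then, in a second pass, turn each on to its green mark, where it stops. In both passes begin with the red nut, then do the one straight across from it, then the remaining two, either one first. Do not knock the gauge in the middle of the lid, and leave the bottles and the jar where they stand.

Things in the scene. Friction and masses are not known exactly. Their poses are not given: they have to be found in the camera images.
- holder: Fixed filter holder: two round metal plates 244 mm across, lid top 80 mm above this origin. Origin: centre of its underside, 5 mm above the bench; z up, x points to the red nut. Four clamp nuts on the lid, 90 degrees apart on a circle of radius 85 mm. By each nut, 32 mm from its axis, the lid has a yellow mark (half-way) and a green mark (tight; straight outward from the lid's centre).
- vent (a point): Top of a brass vent stub on the lid, 14 mm across and 26 mm tall, between the red nut and nut_side_a, 44 mm from the lid's centre. Fixed.
- tray: Fixed white tray 370 mm square, rim 20 mm high, floor 5 mm thick, in which everything stands. Origin: centre of its underside, on the bench.
- nut_red_grip (a point): Clamp nut with a bar handle 52 mm long (its x axis), 12 mm wide (its y axis) and 24 mm tall, on a 22 mm round hub. This point is the centre of the bar, on the turning axis, 27 mm above the lid's top face (112 mm above the bench). x points along the bar towards its white end, z is up. The red one.
- nut_across_grip (a point): Clamp nut with a bar handle 52 mm long (its x axis), 12 mm wide (its y axis) and 24 mm tall, on a 22 mm round hub. This point is the centre of the bar, on the turning axis, 27 mm above the lid's top face (112 mm above the bench). x points along the bar towards its white end, z is up. Blue; straight across the lid from the red one.
- nut_side_a_grip (a point): Clamp nut with a bar handle 52 mm long (its x axis), 12 mm wide (its y axis) and 24 mm tall, on a 22 mm round hub. This point is the centre of the bar, on the turning axis, 27 mm above the lid's top face (112 mm above the bench). x points along the bar towards its white end, z is up. Blue; a quarter of the circle counter-clockwise (seen from above) from the red one.
- nut_side_b_grip (a point): Clamp nut with a bar handle 52 mm long (its x axis), 12 mm wide (its y axis) and 24 mm tall, on a 22 mm round hub. This point is the centre of the bar, on the turning axis, 27 mm above the lid's top face (112 mm above the bench). x points along the bar towards its white end, z is up. Blue; a quarter of the circle clockwise from the red one, straight across from nut_side_a.
- nut_red (a joint): Angle of nut_red, the red nut in rad: grows as the nut is turned clockwise seen from above. 0 = loosest, 1.2 = white end of the bar at the yellow mark (half-way), 2.2 = white end at the green mark (tight, a hard stop). It stays where it is left (dry friction about 0.12 N m). Starts anywhere between 0 and 0.6.
- nut_across (a joint): Angle of nut_across in rad: grows as the nut is turned clockwise seen from above. 0 = loosest, 1.2 = white end of the bar at the yellow mark (half-way), 2.2 = white end at the green mark (tight, a hard stop). It stays where it is left (dry friction about 0.12 N m). Starts anywhere between 0 and 0.6.
- nut_side_a (a joint): Angle of nut_side_a in rad: grows as the nut is turned clockwise seen from above. 0 = loosest, 1.2 = white end of the bar at the yellow mark (half-way), 2.2 = white end at the green mark (tight, a hard stop). It stays where it is left (dry friction about 0.12 N m). Starts anywhere between 0 and 0.6.
- nut_side_b (a joint): Angle of nut_side_b in rad: grows as the nut is turned clockwise seen from above. 0 = loosest, 1.2 = white end of the bar at the yellow mark (half-way), 2.2 = white end at the green mark (tight, a hard stop). It stays where it is left (dry friction about 0.12 N m). Starts anywhere between 0 and 0.6.
- gauge: Delicate pressure gauge at the centre of the lid: dial 44 mm across on an 18 mm stem, top 56 mm above the lid (141 mm above the bench). Fixed. Origin: foot of the stem, on the lid's top face.
- bottle_large: Amber bottle, 60 mm across, 150 mm tall; loose, stands in a corner of the tray, about 0.19 m from the lid's centre. Origin: centre of its underside, z up. To be left alone.
- bottle_small: Amber bottle, 50 mm across, 115 mm tall; loose, stands in a corner of the tray, about 0.19 m from the lid's centre. Origin: centre of its underside, z up. To be left alone.
- jar: White jar with a blue cap, 56 mm across, 80 mm tall; loose, stands in a corner of the tray, about 0.19 m from the lid's centre. Origin: centre of its underside, z up. To be left alone.
There are look-alikes about, which are no part of the job. There is more than one size of the holder; the one meant has the size given above.

How it is judged:
By the outcome, as a careful person would: the job done as asked, in the order asked, and still so for the second after the job is handed in, with the robot touching nothing.
It also fails if it takes over 72 s, if anything falls off the work surface, if the arm or the gripper's body presses on something with over 40 N, if the wrist force passes 120 N, or if a joint passes its speed limit or range.

## Working session

There is one attempt and no reset: what is moved stays moved. The work goes in short steps, Python scripts to look and compute and a shell command to move; the robot and the scene stay as the last step left them, time stands still between calls to the robot, and variables do not carry over. Pictures are saved under pics/ and viewed, about 8 in all and at most 12, crops included, and the job is handed in when it is done.

```bash
ls; mkdir -p pics; python3 - <<'E'
from rig import manip
import cv2,numpy as np
print(manip.get_state(), manip.grasp_offset)
for n in("top","scene"):
    d=manip.get_image(n); cv2.imwrite(f"pics/{n}0.png",d["pixels"]); np.savez(f"{n}0.npz",**d)
    print(n,d["intrinsics"],d["rvec"],d["tvec"])
E
```

```text
pics
{'clock': 0.0, 'qpos': array([ 1.02997319e+00,  2.76589652e-01,  1.50616404e+00,  1.53014711e-05,
        1.36068160e+00, -1.21008827e-01]), 'qd': array([-0.00140979, -0.00144539,  0.00069417, -0.00022125, -0.00230243,
       -0.00124492]), 'effort': array([ 1.08872693e-03, -4.16784418e+01, -2.45808470e+01,  1.19578926e-04,
        1.09255532e-02,  1.30083941e-05]), 'position': array([0.23409048, 0.52460336, 0.23043044]), 'ee_rot': array([ 0.69136877,  0.14672584,  0.69180212, -0.14795465]), 'contact_force': array([ 0.08228343,  0.42842796, -0.68695995]), 'moment': array([ 0.0430569 , -0.01148812, -0.05415316]), 'width': 0.08558836086077164} 0.0187
top [[375.22606858   0.         317.23147045]
 [  0.         375.22606858 201.34662242]
 [  0.           0.           1.        ]] [ 2.1465095  -2.11623033  0.18602935] [0.01997564 0.61460412 0.75480732]
scene [[370.63485791   0.         322.14437625]
 [  0.         370.63485791 199.44797819]
 [  0.           0.           1.        ]] [ 2.27885917  0.76169448 -0.30214718] [-0.50078354 -0.20003637  1.05611537]
```

View pics/top0.png

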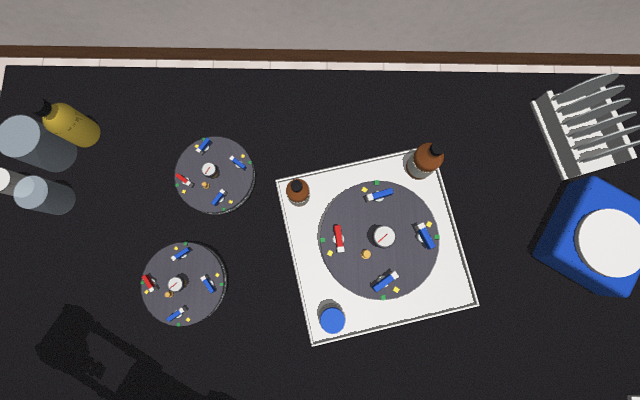

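View pics/scene0.png

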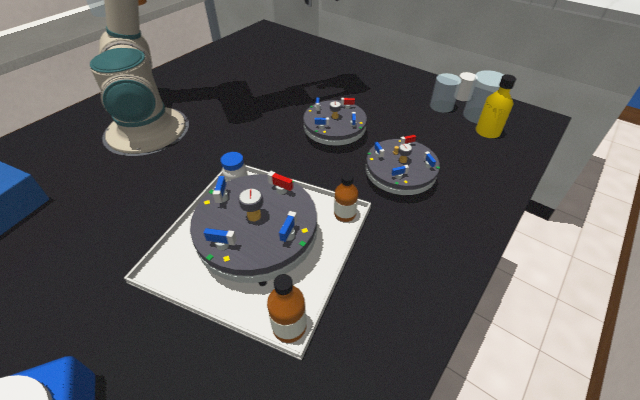

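The target is the large holder in the tray, top view (378,240). The look-alikes are two smaller holders at (215,175) and (183,284), and each has its own red nut: (183,180) and (148,283). The one I want is the red nut at (339,238). Next I'll rectify a close crop and measure.

```bash
cat > h.py <<'E'
import cv2,numpy as np
def cam(d):
    R=cv2.Rodrigues(np.array(d["rvec"],float))[0]; return np.array(d["intrinsics"]),R,np.array(d["tvec"]).ravel()
def ray(d,px,z):
    K,R,t=cam(d); px=np.atleast_2d(np.array(px,float)); v=(np.linalg.inv(K)@np.c_[px,np.ones(len(px))].T)
    c=-R.T@t; w=(R.T@v).T; return c+w*((z-c[2])/w[:,2])[:,None]
def ortho(d,z,c,half,s):
    # output: right=+x world, up=+y ; s px/mm
    n=int(2*half*1000*s); K,R,t=cam(d); u,v=np.meshgrid(np.arange(n),np.arange(n))
    P=np.stack([c[0]-half+u/(1000*s),c[1]+half-v/(1000*s),np.full(u.shape,z)],-1)@R.T+t
    p=P@K.T; p=(p[...,:2]/p[...,2:]).astype(np.float32)
    return cv2.remap(d["pixels"],p[...,0],p[...,1],cv2.INTER_CUBIC)
def masks(d):
    h=cv2.cvtColor(d["pixels"],cv2.COLOR_BGR2HSV); H,S,V=h[...,0],h[...,1],h[...,2]
    return dict(green=(H>45)&(H<80)&(S>110)&(V>60),yellow=(H>22)&(H<36)&(S>130)&(V>130),red=((H<6)|(H>174))&(S>150)&(V>90),blue=(H>105)&(H<125)&(S>150)&(V>70))
E
python3 - <<'E'
from h import *
d=dict(np.load("top0.npz"))
K,R,t=cam(d);print("cam",-R.T@t)
print("rough centre",ray(d,[[378,240]],.085))
m=masks(d); 
for k,z in(("green",.085),("yellow",.085),("red",.124),("blue",.124)):
    n,l,st,ce=cv2.connectedComponentsWithStats(m[k].astype(np.uint8))
    for i in range(1,n):
        if st[i,4]>4 and 310<ce[i,0]<445 and 170<ce[i,1]<305:
            ys,xs=np.where(l==i); r=cv2.minAreaRect(ray(d,np.c_[xs,ys],z)[:,:2].astype(np.float32)*1000)
            print(k,ce[i].round(1),st[i,4],ray(d,[ce[i]],z)[0].round(4),np.round(r[1],0),round(r[2]), "depth",d["depth"][int(ce[i,1]),int(ce[i,0])])
c=ray(d,[[378,240]],.085)[0]
cv2.imwrite("pics/o1.png",ortho(d,.124,c,.145,2))
E
```

```text
cam [0.47508834 0.02855582 0.84932148]
rough centre [[ 0.53076613 -0.09588892  0.085     ]]
green [376.1 182.2] 21 [ 0.6511 -0.0937  0.085 ] [8. 9.] 89 depth 0.7824397
green [436.5 236.5] 16 [ 0.5396 -0.2151  0.085 ] [6. 6.] 1 depth 0.76495975
green [322.1 239.6] 19 [0.53   0.0177 0.085 ] [6. 8.] 1 depth 0.76381385
green [382.6 296.8] 19 [ 0.4186 -0.1035  0.085 ] [8. 8.] 1 depth 0.74219584
yellow [364.  189.1] 22 [ 0.6359 -0.0681  0.085 ] [10.  9.] 64 depth 0.7783366
yellow [428.5 223.8] 24 [ 0.5653 -0.1999  0.085 ] [ 9. 10.] 62 depth 0.768673
yellow [329.7 252.8] 21 [0.5037 0.0021 0.085 ] [8. 9.] 64 depth 0.75574905
yellow [395.5 289.2] 24 [ 0.4338 -0.1292  0.085 ] [11.  8.] 64 depth 0.7438455
red [337.9 234.9] 130 [ 0.5366 -0.0122  0.124 ] [41. 12.] 8 depth 0.72507036
blue [382.6 193.1] 124 [ 0.6203 -0.0999  0.124 ] [12. 40.] 18 depth 0.739325
blue [426.8 238.2] 161 [ 0.5327 -0.1838  0.124 ] [40. 16.] 27 depth 0.72468007
blue [382.5 282.8] 151 [ 0.4473 -0.097   0.124 ] [13. 42.] 36 depth 0.7102528
```

View pics/o1.png

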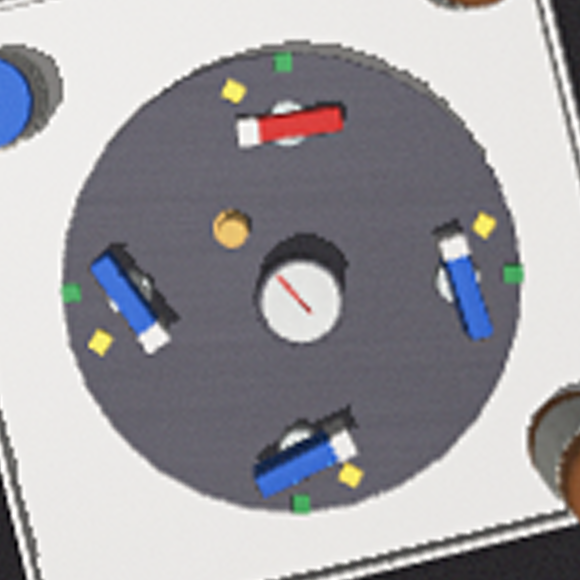

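The crop shows the large holder with its gauge at the centre. The red nut is at the top (290,125), side_a left (130,300), side_b right (465,285), across at the bottom (305,463) and the vent at (232,228). The green-mark pairs give the same centre (0.5348,-0.0986), a mark radius of 116.5 mm (expected 117) and a yaw of 92.4°. The nut blob positions agree to about 1 mm.

```bash
cat > plan.py <<'E'
import sys,numpy as np
from scipy.spatial.transform import Rotation as Ro
from rig import manip
C=np.array([.5348,-.0986]); YAW=92.4
OUT=dict(red=92.4,across=272.4,a=182.4,b=2.4); JOFF=dict(red=-90,across=-270,a=-270,b=-90)
# plan.py nut theta zgrasp  -> delta (cm) and dr in tool axes; zgrasp in mm
nut,th,z=sys.argv[1],float(sys.argv[2]),float(sys.argv[3])/1000
s=manip.get_state(); q=s["ee_rot"]; R=Ro.from_quat([q[1],q[2],q[3],q[0]])
o=np.radians(OUT[nut]); ax=C+.085*np.array([np.cos(o),np.sin(o)])
bar=OUT[nut]+np.degrees(2.2-th); jaw=np.radians((bar+JOFF[nut]+360+180)%360-180)
if nut in("across",) : jaw=np.radians(bar-270)   # range checked for last joint
if nut=="a": jaw=np.radians(bar-270)
y=np.array([np.cos(jaw),np.sin(jaw),0]); x=np.array([0,0,-1.]); Rt=Ro.from_matrix(np.c_[x,y,np.cross(x,y)])
t=np.array([*ax,z-manip.grasp_offset])
print("t",round(s["clock"],2),"pos",s["position"].round(4),"w",round(s["width"],4),"F",s["contact_force"].round(1),"M",s["moment"].round(2),"jawyaw",np.degrees(np.arctan2(*R.as_matrix()[1::-1,1])).round(1),"q6",s["qpos"][5].round(2))
print("target",t.round(4),"jaw",np.degrees(jaw).round(1),"delta_cm",(R.inv().apply(t-s["position"])*100).round(2),"dr",(R.inv()*Rt).as_rotvec().round(3))
E
python3 plan.py red .53 200; python3 plan.py across .2 200|tail -1; python3 plan.py a .04 200|tail -1;python3 plan.py b .36 200|tail -1
```

```text
t 0.1 pos [0.2341 0.5246 0.2305] w 0.0852 F [ 0.9  0.9 -0.3] M [ 0.03 -0.05  0.03] jawyaw 65.9 q6 -0.12
target [ 0.5312 -0.0137  0.1813] jaw 98.1 delta_cm [  4.97 -37.04  49.07] dr [-0.561 -0.001  0.002]
target [ 0.5384 -0.1835  0.1813] jaw 117.0 delta_cm [  5.   -52.26  56.65] dr [-0.891 -0.001  0.001]
target [ 0.4499 -0.1022  0.1813] jaw 36.2 delta_cm [  4.99 -48.44  45.25] dr [0.52  0.    0.002]
target [ 0.6197 -0.095   0.1813] jaw 17.8 delta_cm [  4.98 -40.86  60.47] dr [0.84  0.    0.002]
```

```bash
python3 -m creep '{"delta_pos":[[0,-3,4],[0,-7,9],[0,-10,13],[0,-13,17.3],[1,-16,21],[1,-19,25],[1,-22,29],[1,-25,33],[1,-28,37],[1,-31,41]],"dr":[[-0.06,0,0],[-0.12,0,0],[-0.18,0,0],[-0.24,0,0],[-0.3,0,0],[-0.36,0,0],[-0.42,0,0],[-0.48,0,0],[-0.54,0,0],[-0.56,0,0]]}' -0.2 30; python3 plan.py red .53 150
```

```text
clock: 1.1
position: [0.4756, 0.0858, 0.2211]
ee_rot: [0.705, -0.05, 0.705, 0.05]
contact_force: [0.5, 1.6, -0.4]
width: 0.0343
t 1.1 pos [0.4756 0.0858 0.2211] w 0.0343 F [ 0.5  1.6 -0.4] M [0.03 0.03 0.02] jawyaw 98.1 q6 -1.68
target [ 0.5312 -0.0137  0.1313] jaw 98.1 delta_cm [  8.98 -10.63   4.1 ] dr [ 0. -0. -0.]
```

```bash
python3 -m creep '{"delta_pos":[[0,-3.5,1.4],[0,-7,2.8],[2,-10,4],[4,-10.6,4.1],[6,-10.6,4.1],[8,-10.6,4.1],[9,-10.6,4.1],[9,-10.6,4.1]],"dr":[[0,0,0],[0,0,0],[0,0,0],[0,0,0],[0,0,0],[0,0,0],[0,0,0],[0,0,0]]}' ; python3 plan.py red .53 113
python3 - <<'E'
from rig import manip
import cv2
a=manip.get_image("top")["pixels"][165:315,300:460]; b=manip.get_image("scene")["pixels"][140:280,170:350]
import numpy as np
a=cv2.resize(a,(400,375),interpolation=2);b=cv2.resize(b,(400,311),interpolation=2)
o=np.zeros((375,800,3),np.uint8);o[:,:400]=a;o[:311,400:]=b;cv2.imwrite("pics/c1.png",o)
E
```

```text
clock: 1.9
position: [0.5294, -0.0113, 0.1297]
ee_rot: [0.704, -0.049, 0.707, 0.05]
contact_force: [0.3, -0.4, 0.7]
width: 0.0342
t 1.9 pos [ 0.5294 -0.0113  0.1297] w 0.0342 F [ 0.3 -0.4  0.7] M [-0.02 -0.07 -0.07] jawyaw 98.0 q6 -1.86
target [ 0.5312 -0.0137  0.0943] jaw 98.1 delta_cm [ 3.54 -0.27  0.16] dr [-0.001 -0.004 -0.001]
```

View pics/c1.png

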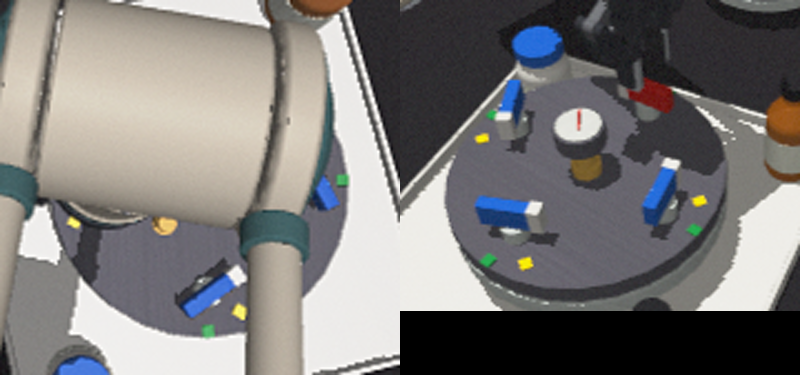

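In the scene crop, the fingers sit over the middle of the red bar (635,85), with the gauge clear at (580,125). I'll re-read the settled pose before going down.

```bash
python3 plan.py red .53 113
```

```text
t 2.0 pos [ 0.5311 -0.0114  0.1317] w 0.0342 F [-0.3 -0.1 -0.2] M [ 0.01  0.03 -0.04] jawyaw 98.0 q6 -1.86
target [ 0.5312 -0.0137  0.0943] jaw 98.1 delta_cm [ 3.74 -0.23 -0.02] dr [-0.001  0.001  0.   ]
```

```bash
python3 -m creep '{"delta_pos":[[1.5,-0.2,0],[3,-0.2,0],[3.7,-0.2,0],[3.7,-0.2,0]],"dr":[[0,0,0],[0,0,0],[0,0,0],[0,0,0]]}' ; python3 plan.py red .53 113
python3 -m creep '{"delta_pos":[[0,0,0],[0,0,0],[0,0,0],[0,0,0],[0,0,0]],"dr":[[0,0,0],[0,0,0],[0,0,0],[0,0,0],[0,0,0]]}' -1 30; python3 plan.py red 1.2 113
```

```text
clock: 2.4
position: [0.5309, -0.0133, 0.0943]
ee_rot: [0.705, -0.05, 0.706, 0.05]
contact_force: [-0.0, -0.1, 0.8]
width: 0.0338
t 2.4 pos [ 0.5309 -0.0133  0.0943] w 0.0338 F [-0.  -0.1  0.8] M [-0.01  0.   -0.02] jawyaw 98.0 q6 -1.87
target [ 0.5312 -0.0137  0.0943] jaw 98.1 delta_cm [-0.   -0.04  0.03] dr [-0.001 -0.    -0.   ]
clock: 2.9
position: [0.5317, -0.0138, 0.0952]
ee_rot: [0.706, -0.05, 0.705, 0.049]
contact_force: [-1.1, -2.0, 5.6]
width: 0.0195
t 2.9 pos [ 0.5317 -0.0138  0.0952] w 0.0195 F [-1.1 -2.   5.6] M [-0.34  0.09 -0.03] jawyaw 98.0 q6 -1.87
target [ 0.5312 -0.0137  0.0943] jaw 59.7 delta_cm [ 0.09  0.02 -0.05] dr [0.669 0.002 0.   ]
```

The fingers stopped at 19.5 mm with an upward force, so the tips are on the 22 mm hub. I'll open, raise and close again.

```bash
python3 -m creep '{"delta_pos":[[0,0,0],[0,0,0],[-0.8,0,0],[-0.8,0,0]],"dr":[[0,0,0],[0,0,0],[0,0,0],[0,0,0]]}' -0.3 30; python3 plan.py red .53 121
python3 -m creep '{"delta_pos":[[0,0,0],[0,0,0],[0,0,0],[0,0,0],[0,0,0],[0,0,0]],"dr":[[0,0,0],[0,0,0],[0,0,0],[0,0,0],[0,0,0],[0,0,0]]}' -1 30; python3 plan.py red 1.2 121
```

```text
clock: 3.3
position: [0.5317, -0.0134, 0.1031]
ee_rot: [0.706, -0.05, 0.705, 0.05]
contact_force: [1.1, -0.2, 0.2]
width: 0.0301
t 3.3 pos [ 0.5317 -0.0134  0.1031] w 0.0301 F [ 1.1 -0.2  0.2] M [ 0.02 -0.01  0.01] jawyaw 98.0 q6 -1.87
target [ 0.5312 -0.0137  0.1023] jaw 98.1 delta_cm [ 0.08 -0.02 -0.05] dr [-0.001  0.002  0.   ]
clock: 3.9
position: [0.5312, -0.0138, 0.1026]
ee_rot: [0.706, -0.05, 0.705, 0.049]
contact_force: [-0.9, -1.7, 5.1]
width: 0.0114
t 3.9 pos [ 0.5312 -0.0138  0.1026] w 0.0114 F [-0.9 -1.7  5.1] M [-0.42  0.1   0.11] jawyaw 98.0 q6 -1.87
target [ 0.5312 -0.0137  0.1023] jaw 59.7 delta_cm [0.03 0.02 0.  ] dr [0.669 0.001 0.001]
```

```bash
python3 -m creep '{"delta_pos":[[0,0,0],[0,0,0],[0,0,0],[0,0,0],[0,0,0],[0,0,0],[0,0,0],[0,0,0]],"dr":[[0.1,0,0],[0.2,0,0],[0.3,0,0],[0.4,0,0],[0.5,0,0],[0.6,0,0],[0.67,0,0],[0.67,0,0]]}'; python3 plan.py red 1.2 121
```

```text
clock: 4.7
position: [0.5313, -0.0135, 0.1026]
ee_rot: [0.683, 0.185, 0.682, -0.185]
contact_force: [-0.7, -1.7, 5.5]
width: 0.0116
t 4.7 pos [ 0.5313 -0.0135  0.1026] w 0.0116 F [-0.7 -1.7  5.5] M [-0.31  0.04 -0.17] jawyaw 59.6 q6 -1.2
target [ 0.5312 -0.0137  0.1023] jaw 59.7 delta_cm [ 0.03 -0.02  0.  ] dr [-0.001  0.001 -0.   ]
```

```bash
python3 -m creep '{"delta_pos":[[0,0,0],[0,0,0],[-1,0,0],[-4,0,0],[-6.5,0,0],[-7,0,0],[-7,0,0]],"dr":[[0,0,0],[0,0,0],[0,0,0],[0,0,0],[0,0,0],[0,0,0],[0,0,0]]}' -0.3 30; python3 plan.py across 0.2 150
```

```text
clock: 5.4
position: [0.5315, -0.0134, 0.1734]
ee_rot: [0.683, 0.185, 0.682, -0.185]
contact_force: [-0.0, 0.3, -0.2]
width: 0.0297
t 5.4 pos [ 0.5315 -0.0134  0.1734] w 0.0297 F [-0.   0.3 -0.2] M [-0.01  0.02 -0.  ] jawyaw 59.7 q6 -1.2
target [ 0.5384 -0.1835  0.1313] jaw 117.0 delta_cm [  4.21 -14.34   9.18] dr [-1.001  0.002 -0.   ]
```

```bash
python3 -m creep '{"delta_pos":[[0,-2,1.3],[0,-4,2.6],[0,-6,3.9],[0,-8,5.1],[0,-10,6.4],[0,-12,7.7],[0,-14.3,9.2],[2,-14.3,9.2],[4,-14.3,9.2],[4,-14.3,9.2]],"dr":[[-0.13,0,0],[-0.26,0,0],[-0.39,0,0],[-0.52,0,0],[-0.65,0,0],[-0.78,0,0],[-0.9,0,0],[-1.0,0,0],[-1.0,0,0],[-1.0,0,0]]}'; python3 plan.py across 0.2 121
python3 - <<'E'
from rig import manip
from h import *
d=manip.get_image("top"); np.savez("top1.npz",**d)
a=d["pixels"][165:315,300:460]; b=manip.get_image("scene")["pixels"][140:280,170:350]
a=cv2.resize(a,(400,375),interpolation=2);b=cv2.resize(b,(400,311),interpolation=2)
o=np.zeros((375,800,3),np.uint8);o[:,:400]=a;o[:311,400:]=b;cv2.imwrite("pics/c2.png",o)
E
```

```text
clock: 6.4
position: [0.5351, -0.1822, 0.1282]
ee_rot: [0.685, -0.162, 0.69, 0.167]
contact_force: [-0.8, -0.3, -0.0]
width: 0.0297
t 6.4 pos [ 0.5351 -0.1822  0.1282] w 0.0297 F [-0.8 -0.3 -0. ] M [-0.02  0.06  0.08] jawyaw 116.9 q6 -2.49
target [ 0.5384 -0.1835  0.1023] jaw 117.0 delta_cm [ 2.59 -0.29  0.25] dr [-0.002 -0.005 -0.007]
```

View pics/c2.png

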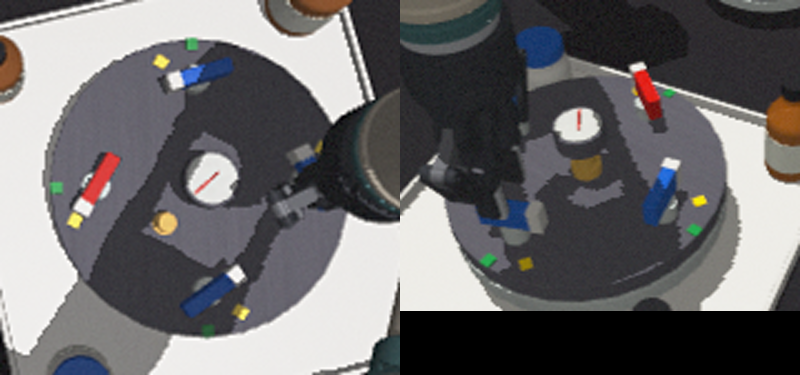

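Red's white end (82,207) now points straight at its yellow mark (75,222), so the first half-turn is good. The fingers are over the across bar.

```bash
python3 -m creep '{"delta_pos":[[1.4,0,0],[2.6,0,0],[2.7,0,0],[2.7,0,0]],"dr":[[0,0,0],[0,0,0],[0,0,0],[0,0,0]]}' ; python3 plan.py across .2 121
python3 -m creep '{"delta_pos":[[0,0,0],[0,0,0],[0,0,0],[0,0,0],[0,0,0],[0,0,0]],"dr":[[0,0,0],[0,0,0],[0,0,0],[0,0,0],[0,0,0],[0,0,0]]}' -1 30; python3 plan.py across 1.2 121
```

```text
clock: 6.9
position: [0.5381, -0.1832, 0.1053]
ee_rot: [0.688, -0.165, 0.688, 0.165]
contact_force: [0.1, -0.1, -0.1]
width: 0.0301
t 6.9 pos [ 0.5381 -0.1832  0.1053] w 0.0301 F [ 0.1 -0.1 -0.1] M [-0.02 -0.02 -0.04] jawyaw 117.0 q6 -2.49
target [ 0.5384 -0.1835  0.1023] jaw 117.0 delta_cm [ 0.3  -0.05  0.01] dr [-0.001 -0.    -0.   ]
clock: 7.5
position: [0.5387, -0.1837, 0.106]
ee_rot: [0.688, -0.165, 0.687, 0.164]
contact_force: [0.8, -1.0, 5.2]
width: 0.0108
t 7.5 pos [ 0.5387 -0.1837  0.106 ] w 0.0108 F [ 0.8 -1.   5.2] M [-0.16  0.02  0.1 ] jawyaw 116.9 q6 -2.49
target [ 0.5384 -0.1835  0.1023] jaw 59.7 delta_cm [ 0.37  0.04 -0.02] dr [0.999 0.002 0.001]
```

```bash
python3 -m creep '{"delta_pos":[[0,0,0],[0,0,0],[0,0,0],[0,0,0],[0,0,0],[0,0,0],[0,0,0],[0,0,0],[0,0,0],[0,0,0]],"dr":[[0.12,0,0],[0.24,0,0],[0.36,0,0],[0.48,0,0],[0.6,0,0],[0.72,0,0],[0.84,0,0],[0.94,0,0],[1.0,0,0],[1.0,0,0]]}'; python3 plan.py across 1.2 121
python3 -m creep '{"delta_pos":[[0,0,0],[0,0,0],[-1,0,0],[-4,0,0],[-6.5,0,0],[-7,0,0],[-7,0,0]],"dr":[[0,0,0],[0,0,0],[0,0,0],[0,0,0],[0,0,0],[0,0,0],[0,0,0]]}' -0.3 30; python3 plan.py a 0.04 150
```

```text
clock: 8.5
position: [0.5388, -0.1835, 0.106]
ee_rot: [0.683, 0.186, 0.682, -0.186]
contact_force: [0.8, -1.6, 5.0]
width: 0.0113
t 8.5 pos [ 0.5388 -0.1835  0.106 ] w 0.0113 F [ 0.8 -1.6  5. ] M [-0.13 -0.02 -0.05] jawyaw 59.6 q6 -1.49
target [ 0.5384 -0.1835  0.1023] jaw 59.7 delta_cm [ 0.37 -0.02 -0.04] dr [-0.002  0.002 -0.   ]
clock: 9.2
position: [0.5386, -0.1835, 0.1764]
ee_rot: [0.683, 0.185, 0.682, -0.185]
contact_force: [-0.0, -0.0, -0.2]
width: 0.03
t 9.2 pos [ 0.5386 -0.1835  0.1764] w 0.03 F [-0.  -0.  -0.2] M [-0.05  0.02 -0.03] jawyaw 59.6 q6 -1.49
target [ 0.4499 -0.1022  0.1313] jaw 36.2 delta_cm [  4.48   2.54 -11.77] dr [ 0.41   0.002 -0.001]
```

```bash
python3 -m creep '{"delta_pos":[[0,0.8,-4],[0,1.6,-8],[0,2.5,-11.8],[0,2.5,-11.8],[2,2.5,-11.8],[4,2.5,-11.8],[4.4,2.5,-11.8],[4.4,2.5,-11.8]],"dr":[[0.13,0,0],[0.26,0,0],[0.39,0,0],[0.41,0,0],[0.41,0,0],[0.41,0,0],[0.41,0,0],[0.41,0,0]]}'
python3 - <<'E'
from rig import manip
from h import *
d=manip.get_image("top")
a=d["pixels"][165:315,300:460]; b=manip.get_image("scene")["pixels"][140:280,170:350]
a=cv2.resize(a,(400,375),interpolation=2);b=cv2.resize(b,(400,311),interpolation=2)
o=np.zeros((375,800,3),np.uint8);o[:,:400]=a;o[:311,400:]=b;cv2.imwrite("pics/c3.png",o)
E
python3 plan.py a 0.04 121
```

```text
clock: 10.0
position: [0.4483, -0.1021, 0.1301]
ee_rot: [0.629, 0.32, 0.632, -0.32]
contact_force: [-0.2, 0.6, -0.6]
width: 0.0299
t 10.1 pos [ 0.4495 -0.1025  0.1315] w 0.0298 F [ 0.5 -0.2 -0.3] M [ 0.01  0.02 -0.01] jawyaw 36.2 q6 -1.01
target [ 0.4499 -0.1022  0.1023] jaw 36.2 delta_cm [2.92 0.05 0.  ] dr [-0.  0. -0.]
```

View pics/c3.png

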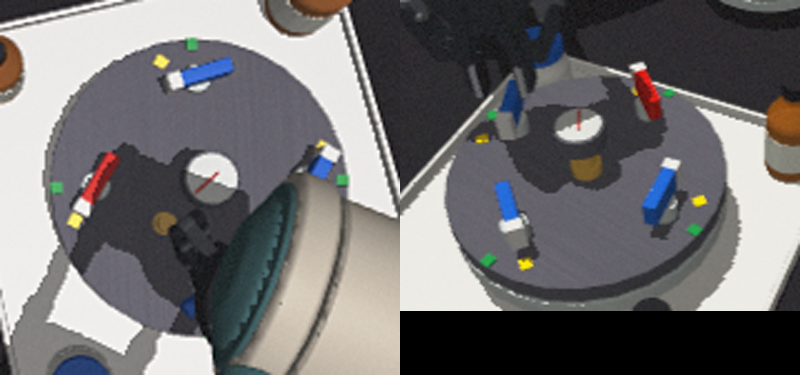

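Across's white end (330,155) is now at its yellow mark (322,145). Side_a is next.

```bash
python3 -m creep '{"delta_pos":[[1.4,0,0],[2.6,0,0],[2.8,0,0],[2.8,0,0]],"dr":[[0,0,0],[0,0,0],[0,0,0],[0,0,0]]}' ; python3 plan.py a .04 121
python3 -m creep '{"delta_pos":[[0,0,0],[0,0,0],[0,0,0],[0,0,0],[0,0,0],[0,0,0]],"dr":[[0,0,0],[0,0,0],[0,0,0],[0,0,0],[0,0,0],[0,0,0]]}' -1 30; python3 plan.py a 1.2 121
```

```text
clock: 10.5
position: [0.4493, -0.1023, 0.1037]
ee_rot: [0.631, 0.32, 0.63, -0.32]
contact_force: [-0.0, -0.7, 0.7]
width: 0.03
t 10.5 pos [ 0.4493 -0.1023  0.1037] w 0.03 F [-0.  -0.7  0.7] M [0.06 0.   0.03] jawyaw 36.2 q6 -1.01
target [ 0.4499 -0.1022  0.1023] jaw 36.2 delta_cm [0.14 0.06 0.02] dr [-0.  0. -0.]
clock: 11.1
position: [0.4501, -0.1021, 0.1042]
ee_rot: [0.631, 0.321, 0.629, -0.32]
contact_force: [2.0, 2.4, 5.6]
width: 0.0113
t 11.1 pos [ 0.4501 -0.1021  0.1042] w 0.0113 F [2.  2.4 5.6] M [ 0.34 -0.24 -0.14] jawyaw 36.1 q6 -1.01
target [ 0.4499 -0.1022  0.1023] jaw -30.3 delta_cm [ 0.19 -0.02 -0.01] dr [ 1.159  0.    -0.003]
```

```bash
python3 -m creep '{"delta_pos":[[0,0,0],[0,0,0],[0,0,0],[0,0,0],[0,0,0],[0,0,0],[0,0,0],[0,0,0],[0,0,0],[0,0,0]],"dr":[[0.13,0,0],[0.26,0,0],[0.39,0,0],[0.52,0,0],[0.65,0,0],[0.78,0,0],[0.91,0,0],[1.04,0,0],[1.16,0,0],[1.16,0,0]]}'; python3 plan.py a 1.2 121
python3 -m creep '{"delta_pos":[[0,0,0],[0,0,0],[-1,0,0],[-4,0,0],[-6.5,0,0],[-7,0,0],[-7,0,0]],"dr":[[0,0,0],[0,0,0],[0,0,0],[0,0,0],[0,0,0],[0,0,0],[0,0,0]]}' -0.3 30; python3 plan.py b 0.36 150
```

```text
clock: 12.1
position: [0.4505, -0.1021, 0.1042]
ee_rot: [0.352, 0.615, 0.351, -0.613]
contact_force: [2.9, 3.5, 5.3]
width: 0.0114
t 12.1 pos [ 0.4505 -0.1021  0.1042] w 0.0114 F [2.9 3.5 5.3] M [ 0.47 -0.39 -0.08] jawyaw -30.4 q6 0.16
target [ 0.4499 -0.1022  0.1023] jaw -30.3 delta_cm [ 0.19 -0.05  0.04] dr [-0.002 -0.002 -0.003]
clock: 12.8
position: [0.4492, -0.1024, 0.1742]
ee_rot: [0.353, 0.614, 0.351, -0.613]
contact_force: [-0.3, -0.2, -0.7]
width: 0.03
t 12.8 pos [ 0.4492 -0.1024  0.1742] w 0.03 F [-0.3 -0.2 -0.7] M [ 0.03  0.01 -0.04] jawyaw -30.3 q6 0.15
target [ 0.6197 -0.095   0.1313] jaw 17.8 delta_cm [ 4.32 14.34 -9.24] dr [-0.84   0.001 -0.002]
```

```bash
python3 -m creep '{"delta_pos":[[0,2.4,-1.5],[0,4.8,-3],[0,7.2,-4.6],[0,9.6,-6.2],[0,12,-7.7],[0,14.3,-9.2],[0,14.3,-9.2],[2,14.3,-9.2],[4.2,14.3,-9.2],[4.2,14.3,-9.2]],"dr":[[-0.13,0,0],[-0.26,0,0],[-0.39,0,0],[-0.52,0,0],[-0.65,0,0],[-0.78,0,0],[-0.84,0,0],[-0.84,0,0],[-0.84,0,0],[-0.84,0,0]]}'
python3 - <<'E'
from rig import manip
from h import *
d=manip.get_image("top")
a=d["pixels"][165:315,300:460]; b=manip.get_image("scene")["pixels"][140:280,170:350]
a=cv2.resize(a,(400,375),interpolation=2);b=cv2.resize(b,(400,311),interpolation=2)
o=np.zeros((375,800,3),np.uint8);o[:,:400]=a;o[:311,400:]=b;cv2.imwrite("pics/c4.png",o)
E
python3 plan.py b 0.36 121
```

```text
clock: 13.8
position: [0.6154, -0.0941, 0.1265]
ee_rot: [0.568, 0.415, 0.575, -0.418]
contact_force: [-0.4, 1.3, -0.1]
width: 0.0297
t 13.9 pos [ 0.6179 -0.0947  0.13  ] w 0.0301 F [ 0.1  0.1 -0.2] M [0.03 0.01 0.05] jawyaw 17.8 q6 -0.57
target [ 0.6197 -0.095   0.1023] jaw 17.8 delta_cm [2.77 0.17 0.09] dr [-0.    -0.002  0.003]
```

View pics/c4.png

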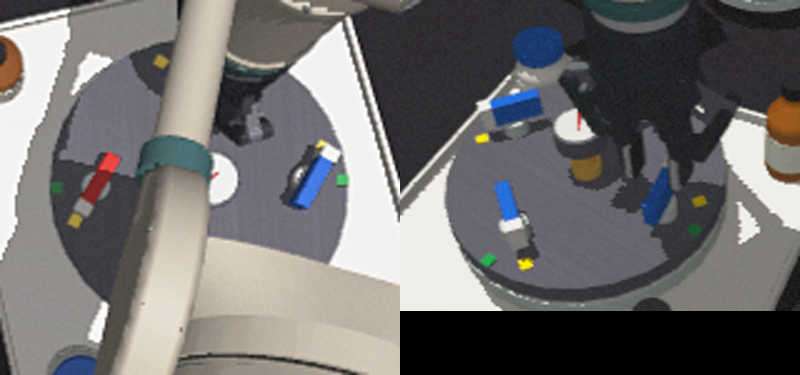

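Side_a has turned in the scene crop (white end 487,105 over the yellow at 482,138). The across nut is at its yellow mark, and the fingers straddle side_b.

```bash
python3 -m creep '{"delta_pos":[[1,0,0],[2,0,0],[2.7,0,0],[2.7,0,0]],"dr":[[0,0,0],[0,0,0],[0,0,0],[0,0,0]]}' ; python3 plan.py b .36 121
python3 -m creep '{"delta_pos":[[0,0,0],[0,0,0],[0,0,0],[0,0,0],[0,0,0],[0,0,0]],"dr":[[0,0,0],[0,0,0],[0,0,0],[0,0,0],[0,0,0],[0,0,0]]}' -1 30; python3 plan.py b 1.2 121
```

```text
clock: 14.3
position: [0.6179, -0.0946, 0.103]
ee_rot: [0.571, 0.416, 0.572, -0.417]
contact_force: [-0.5, -0.4, 1.0]
width: 0.0296
t 14.3 pos [ 0.6179 -0.0946  0.103 ] w 0.0296 F [-0.5 -0.4  1. ] M [-0.05 -0.01  0.05] jawyaw 17.8 q6 -0.57
target [ 0.6197 -0.095   0.1023] jaw 17.8 delta_cm [0.07 0.17 0.1 ] dr [-0.    -0.001  0.002]
clock: 14.9
position: [0.6199, -0.0946, 0.1046]
ee_rot: [0.572, 0.417, 0.571, -0.416]
contact_force: [5.0, 2.2, -3.6]
width: 0.0109
t 14.9 pos [ 0.6199 -0.0946  0.1046] w 0.0109 F [ 5.   2.2 -3.6] M [ 0.34 -0.65  0.05] jawyaw 17.8 q6 -0.57
target [ 0.6197 -0.095   0.1023] jaw -30.3 delta_cm [ 0.23 -0.03  0.04] dr [ 0.84  -0.001 -0.002]
```

```bash
python3 -m creep '{"delta_pos":[[0,0.1,0],[0,0.1,0],[0,0.1,0],[0,0.1,0],[0,0.1,0],[0,0.1,0],[0,0.1,0],[0,0.1,0],[0,0.1,0]],"dr":[[0.12,0,0],[0.24,0,0],[0.36,0,0],[0.48,0,0],[0.6,0,0],[0.72,0,0],[0.8,0,0],[0.84,0,0],[0.84,0,0]]}'; python3 plan.py b 1.2 121
python3 -m creep '{"delta_pos":[[0,0,0],[0,0,0],[-1,0,0],[-4,0,0],[-6.5,0,0],[-7,0,0],[-7,0,0]],"dr":[[0,0,0],[0,0,0],[0,0,0],[0,0,0],[0,0,0],[0,0,0],[0,0,0]]}' -0.3 30; python3 plan.py red 1.2 150
```

```text
clock: 15.8
position: [0.6204, -0.0946, 0.1045]
ee_rot: [0.352, 0.614, 0.352, -0.613]
contact_force: [4.2, 1.9, -2.1]
width: 0.0112
t 15.8 pos [ 0.6204 -0.0946  0.1045] w 0.0112 F [ 4.2  1.9 -2.1] M [ 0.23 -0.63 -0.08] jawyaw -30.3 q6 0.27
target [ 0.6197 -0.095   0.1023] jaw -30.3 delta_cm [ 0.22 -0.04  0.08] dr [-0.    -0.001 -0.001]
clock: 16.5
position: [0.6201, -0.0949, 0.1758]
ee_rot: [0.353, 0.614, 0.351, -0.613]
contact_force: [-0.3, 0.9, 0.7]
width: 0.0297
t 16.5 pos [ 0.6201 -0.0949  0.1758] w 0.0297 F [-0.3  0.9  0.7] M [-0.01  0.02 -0.03] jawyaw -30.3 q6 0.27
target [ 0.5312 -0.0137  0.1313] jaw 59.7 delta_cm [  4.42 -11.78  -2.52] dr [-1.571  0.002 -0.002]
```

```bash
python3 -m creep '{"delta_pos":[[-2,-3,-2],[-3,-6,-4],[-4,-9,-6],[-5,-12,-8],[-5,-15,-10],[-5,-18,-12],[-5,-21,-14],[-5,-24,-16],[-5,-28,-18.5],[-5,-28,-18.5]],"dr":[[-0.13,0,0],[-0.26,0,0],[-0.39,0,0],[-0.52,0,0],[-0.65,0,0],[-0.78,0,0],[-0.91,0,0],[-1.04,0,0],[-1.17,0,0],[-1.2,0,0]]}'
python3 - <<'E'
from rig import manip
from h import *
d=manip.get_image("top"); d2=manip.get_image("scene");np.savez("top2.npz",**d)
a=d["pixels"][165:315,300:460]
cv2.imwrite("pics/c5.png",cv2.resize(a,(640,600),interpolation=2))
E
python3 plan.py red 1.2 150
```

```text
clock: 17.5
position: [0.4673, 0.2102, 0.2229]
ee_rot: [0.636, 0.305, 0.64, -0.305]
contact_force: [0.3, -0.9, -0.4]
width: 0.03
t 17.6 pos [0.4701 0.2068 0.2231] w 0.03 F [-0.7 -0.5 -0.6] M [-0.02  0.03  0.03] jawyaw 38.6 q6 -0.39
target [ 0.5312 -0.0137  0.1313] jaw 59.7 delta_cm [ 9.2  -8.94 21.05] dr [-0.369 -0.001  0.002]
```

View pics/c5.png

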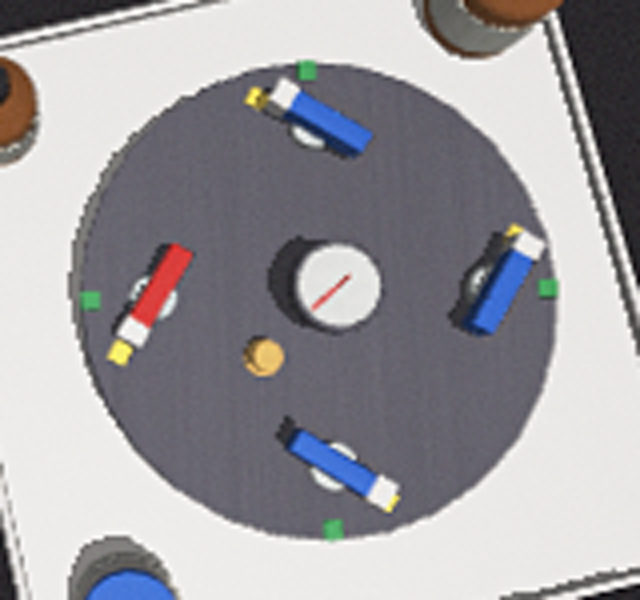

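Every white end is at its yellow mark: red (130,330), across (525,242), side_a (382,492), side_b (285,95). I'll check the angles with depth, using the bar tops only.

```bash
cat > ang.py <<'E'
import sys
from h import *
d=dict(np.load(sys.argv[1])); K,R,t=cam(d); v,u=np.mgrid[0:400,0:640]
P=(np.stack([(u-K[0,2])/K[0,0],(v-K[1,2])/K[1,1],np.ones(u.shape)],-1)*d["depth"][...,None]-t)@R
C=np.array([.5348,-.0986])
for n,o in dict(red=92.4,across=272.4,a=182.4,b=2.4).items():
    r=np.radians(o); ax=C+.085*np.array([np.cos(r),np.sin(r)])
    m=(np.hypot(P[...,0]-ax[0],P[...,1]-ax[1])<.034)&(P[...,2]>.119)&(P[...,2]<.13)
    p=P[m][:,:2]; c,s,l,w=(p.mean(0),)+(None,)*3
    e,V=np.linalg.eigh(np.cov(p.T)); a=np.degrees(np.arctan2(V[1,1],V[0,1]))
    th=2.2-np.radians((a-o)%180)
    print(n,len(p),"ctr err mm",((c-ax)*1000).round(1),"len",np.ptp(p@V[:,1])*1000//1,"theta",round(th,3),"or",round(th-np.pi,3),"or",round(th+np.pi,3))
E
python3 ang.py top2.npz; python3 ang.py top0.npz
```

```text
red 169 ctr err mm [-1.3 -0. ] len 52.0 theta 1.199 or -1.943 or 4.34
across 181 ctr err mm [-0.1 -0.1] len 52.0 theta 1.198 or -1.944 or 4.339
a 185 ctr err mm [-0.9 -1.1] len 52.0 theta 1.204 or -1.937 or 4.346
b 174 ctr err mm [-0.8  0.5] len 52.0 theta 1.205 or -1.936 or 4.347
red 172 ctr err mm [-1.5 -0.5] len 52.0 theta 0.522 or -2.62 or 3.663
across 183 ctr err mm [-0.2  0.5] len 51.0 theta 0.197 or -2.945 or 3.339
a 190 ctr err mm [ 0.1 -0.5] len 52.0 theta 0.056 or -3.085 or 3.198
b 168 ctr err mm [-1.2  0.5] len 52.0 theta 0.357 or -2.785 or 3.498
```

All four read 1.20 within 0.01, so pass 2 starts with red.

```bash
python3 -m creep '{"delta_pos":[[0,-1.5,3.5],[0,-3,7],[0,-4.5,10.5],[1,-6,14],[2,-7.5,17.5],[4,-8.9,21],[6,-8.9,21],[8,-8.9,21],[9,-8.9,21],[9,-8.9,21]],"dr":[[-0.1,0,0],[-0.2,0,0],[-0.3,0,0],[-0.37,0,0],[-0.37,0,0],[-0.37,0,0],[-0.37,0,0],[-0.37,0,0],[-0.37,0,0],[-0.37,0,0]]}'
python3 -m creep '{"delta_pos":[[0,0,0]],"dr":[[0,0,0]]}'
python3 plan.py red 1.2 121
```

```text
clock: 18.6
position: [0.5309, -0.0144, 0.1324]
ee_rot: [0.681, 0.186, 0.684, -0.186]
contact_force: [-0.6, -0.6, 0.8]
width: 0.0296
clock: 18.7
position: [0.5326, -0.0139, 0.1345]
ee_rot: [0.683, 0.185, 0.682, -0.185]
contact_force: [0.7, -0.1, 0.8]
width: 0.0298
t 18.7 pos [ 0.5326 -0.0139  0.1345] w 0.0298 F [ 0.7 -0.1  0.8] M [-0.03 -0.04 -0.01] jawyaw 59.6 q6 -1.2
target [ 0.5312 -0.0137  0.1023] jaw 59.7 delta_cm [ 3.22 -0.05 -0.13] dr [-0.002  0.     0.   ]
```

```bash
python3 -m creep '{"delta_pos":[[1.4,0,-0.1],[2.6,0,-0.1],[3.1,0,-0.1],[3.1,0,-0.1]],"dr":[[0,0,0],[0,0,0],[0,0,0],[0,0,0]]}' ; python3 plan.py red 1.2 121
python3 -m creep '{"delta_pos":[[0,0,0],[0,0,0],[0,0,0],[0,0,0],[0,0,0],[0,0,0]],"dr":[[0,0,0],[0,0,0],[0,0,0],[0,0,0],[0,0,0],[0,0,0]]}' -1 30; python3 plan.py red 2.2 121
```

```text
clock: 19.1
position: [0.531, -0.0127, 0.1029]
ee_rot: [0.682, 0.185, 0.683, -0.185]
contact_force: [-0.1, 0.0, 0.1]
width: 0.0299
t 19.1 pos [ 0.531  -0.0127  0.1029] w 0.0299 F [-0.1  0.   0.1] M [-0.01  0.02  0.02] jawyaw 59.7 q6 -1.2
target [ 0.5312 -0.0137  0.1023] jaw 59.7 delta_cm [ 0.06 -0.08  0.07] dr [-0.001 -0.001  0.   ]
clock: 19.7
position: [0.5315, -0.0135, 0.1038]
ee_rot: [0.683, 0.185, 0.682, -0.185]
contact_force: [-2.9, -4.4, 6.0]
width: 0.0112
t 19.7 pos [ 0.5315 -0.0135  0.1038] w 0.0112 F [-2.9 -4.4  6. ] M [-0.71  0.44  0.03] jawyaw 59.7 q6 -1.2
target [ 0.5312 -0.0137  0.1023] jaw 2.4 delta_cm [ 0.15 -0.03 -0.01] dr [0.999 0.001 0.   ]
```

```bash
python3 -m creep '{"delta_pos":[[0,0,0],[0,0,0],[0,0,0],[0,0,0],[0,0,0],[0,0,0],[0,0,0],[0,0,0],[0,0,0],[0,0,0]],"dr":[[0.13,0,0],[0.26,0,0],[0.39,0,0],[0.52,0,0],[0.65,0,0],[0.78,0,0],[0.9,0,0],[1.0,0,0],[1.03,0,0],[1.03,0,0]]}'; python3 plan.py red 2.2 121
```

```text
clock: 20.7
position: [0.5318, -0.0134, 0.1039]
ee_rot: [0.504, 0.496, 0.503, -0.497]
contact_force: [-2.4, -3.7, 5.9]
width: 0.0115
t 20.7 pos [ 0.5318 -0.0134  0.1039] w 0.0115 F [-2.4 -3.7  5.9] M [-0.64  0.31  0.68] jawyaw 0.8 q6 -0.17
target [ 0.5312 -0.0137  0.1023] jaw 2.4 delta_cm [ 0.16 -0.06  0.03] dr [-0.028  0.001 -0.001]
```

The moment about z rose to 0.68 N m (it was about 0.1 while turning), so red is at its stop. Release and go to across.

```bash
python3 -m creep '{"delta_pos":[[0,0,0],[0,0,0],[-1,0,0],[-4,0,0],[-6.5,0,0],[-7,0,0],[-7,0,0]],"dr":[[0,0,0],[0,0,0],[0,0,0],[0,0,0],[0,0,0],[0,0,0],[0,0,0]]}' -0.3 30; python3 plan.py across 1.2 150
```

```text
clock: 21.4
position: [0.5321, -0.0127, 0.1744]
ee_rot: [0.503, 0.498, 0.502, -0.497]
contact_force: [0.0, 0.0, -0.8]
width: 0.0299
t 21.4 pos [ 0.5321 -0.0127  0.1744] w 0.0299 F [ 0.   0.  -0.8] M [-0.05 -0.03 -0.01] jawyaw 0.6 q6 -0.17
target [ 0.5384 -0.1835  0.1313] jaw 59.7 delta_cm [ 4.31  0.42 17.09] dr [-1.031e+00  1.000e-03 -3.000e-03]
```

```bash
python3 -m creep '{"delta_pos":[[0,0,3],[0,0.1,6],[0,0.2,9],[0,0.3,12],[0,0.4,15],[0,0.4,17.1],[0,0.4,17.1],[2,0.4,17.1],[4.2,0.4,17.1],[4.2,0.4,17.1]],"dr":[[-0.13,0,0],[-0.26,0,0],[-0.39,0,0],[-0.52,0,0],[-0.65,0,0],[-0.78,0,0],[-0.91,0,0],[-1.03,0,0],[-1.03,0,0],[-1.03,0,0]]}'
python3 -m creep '{"delta_pos":[[0,0,0],[0,0,0]],"dr":[[0,0,0],[0,0,0]]}'
python3 plan.py across 1.2 121
```

```text
clock: 22.4
position: [0.5342, -0.1824, 0.1271]
ee_rot: [0.679, 0.186, 0.686, -0.185]
contact_force: [-0.7, -0.5, 0.5]
width: 0.0299
clock: 22.6
position: [0.5378, -0.1839, 0.1318]
ee_rot: [0.683, 0.185, 0.682, -0.185]
contact_force: [1.0, 0.3, 0.9]
width: 0.0296
t 22.6 pos [ 0.5378 -0.1839  0.1318] w 0.0296 F [1.  0.3 0.9] M [-0.02 -0.07 -0.04] jawyaw 59.6 q6 -1.49
target [ 0.5384 -0.1835  0.1023] jaw 59.7 delta_cm [2.95 0.06 0.03] dr [-0.001  0.001 -0.   ]
```

```bash
python3 -m creep '{"delta_pos":[[1.4,0,0],[2.5,0,0],[2.8,0,0],[2.8,0,0]],"dr":[[0,0,0],[0,0,0],[0,0,0],[0,0,0]]}' ; python3 plan.py across 1.2 121
python3 -m creep '{"delta_pos":[[0,0,0],[0,0,0],[0,0,0],[0,0,0],[0,0,0],[0,0,0]],"dr":[[0,0,0],[0,0,0],[0,0,0],[0,0,0],[0,0,0],[0,0,0]]}' -1 30; python3 plan.py across 2.2 121
```

```text
clock: 23.0
position: [0.5371, -0.1836, 0.103]
ee_rot: [0.682, 0.185, 0.683, -0.185]
contact_force: [0.2, -0.7, 0.2]
width: 0.0303
t 23.0 pos [ 0.5371 -0.1836  0.103 ] w 0.0303 F [ 0.2 -0.7  0.2] M [0.04 0.   0.01] jawyaw 59.6 q6 -1.49
target [ 0.5384 -0.1835  0.1023] jaw 59.7 delta_cm [0.07 0.08 0.11] dr [-0.001 -0.001 -0.   ]
clock: 23.6
position: [0.538, -0.1833, 0.1039]
ee_rot: [0.683, 0.186, 0.682, -0.185]
contact_force: [1.9, 5.7, 4.3]
width: 0.0113
t 23.6 pos [ 0.538  -0.1833  0.1039] w 0.0113 F [1.9 5.7 4.3] M [ 0.76 -0.31 -0.06] jawyaw 59.6 q6 -1.49
target [ 0.5384 -0.1835  0.1023] jaw 2.4 delta_cm [0.16 0.   0.04] dr [ 0.999  0.    -0.002]
```

```bash
python3 -m creep '{"delta_pos":[[0,0,0],[0,0,0],[0,0,0],[0,0,0],[0,0,0],[0,0,0],[0,0,0],[0,0,0],[0,0,0],[0,0,0]],"dr":[[0.13,0,0],[0.26,0,0],[0.39,0,0],[0.52,0,0],[0.65,0,0],[0.78,0,0],[0.9,0,0],[1.0,0,0],[1.03,0,0],[1.03,0,0]]}'; python3 plan.py across 2.2 121
```

```text
clock: 24.6
position: [0.5388, -0.1828, 0.1039]
ee_rot: [0.504, 0.498, 0.503, -0.496]
contact_force: [4.5, 6.4, 3.8]
width: 0.011
t 24.6 pos [ 0.5388 -0.1828  0.1039] w 0.011 F [4.5 6.4 3.8] M [ 1.05 -0.61  0.67] jawyaw 0.7 q6 -0.46
target [ 0.5384 -0.1835  0.1023] jaw 2.4 delta_cm [ 0.16 -0.04  0.07] dr [-0.029 -0.001 -0.003]
```

```bash
python3 -m creep '{"delta_pos":[[0,0,0],[0,0,0],[-1,0,0],[-4,0,0],[-6.5,0,0],[-7,0,0],[-7,0,0]],"dr":[[0,0,0],[0,0,0],[0,0,0],[0,0,0],[0,0,0],[0,0,0],[0,0,0]]}' -0.3 30; python3 plan.py a 1.2 150
```

```text
clock: 25.3
position: [0.5376, -0.1844, 0.1745]
ee_rot: [0.504, 0.497, 0.502, -0.497]
contact_force: [-0.4, 0.1, 0.3]
width: 0.0296
t 25.3 pos [ 0.5376 -0.1844  0.1745] w 0.0296 F [-0.4  0.1  0.3] M [ 0.04  0.01 -0.04] jawyaw 0.6 q6 -0.46
target [ 0.4499 -0.1022  0.1313] jaw -30.3 delta_cm [ 4.29 -8.69 -8.33] dr [ 0.54   0.001 -0.002]
```

```bash
python3 -m creep '{"delta_pos":[[0,-2.2,-2.1],[0,-4.4,-4.2],[0,-6.6,-6.3],[0,-8.7,-8.3],[0,-8.7,-8.3],[2,-8.7,-8.3],[4.2,-8.7,-8.3],[4.2,-8.7,-8.3],[4.2,-8.7,-8.3]],"dr":[[0.13,0,0],[0.26,0,0],[0.39,0,0],[0.54,0,0],[0.54,0,0],[0.54,0,0],[0.54,0,0],[0.54,0,0],[0.54,0,0]]}'
python3 plan.py a 1.2 121
```

```text
clock: 26.2
position: [0.4492, -0.102, 0.1307]
ee_rot: [-0.352, -0.613, -0.353, 0.614]
contact_force: [-0.1, -0.8, -0.5]
width: 0.0299
t 26.2 pos [ 0.4492 -0.102   0.1307] w 0.0299 F [-0.1 -0.8 -0.5] M [ 0.07 -0.01 -0.08] jawyaw -30.3 q6 0.15
target [ 0.4499 -0.1022  0.1023] jaw -30.3 delta_cm [ 2.84  0.08 -0.02] dr [0.    0.    0.002]
```

```bash
python3 -m creep '{"delta_pos":[[1.4,0,0],[2.5,0,0],[2.7,0,0],[2.7,0,0]],"dr":[[0,0,0],[0,0,0],[0,0,0],[0,0,0]]}' ; python3 plan.py a 1.2 121
python3 -m creep '{"delta_pos":[[0,0,0],[0,0,0],[0,0,0],[0,0,0],[0,0,0],[0,0,0]],"dr":[[0,0,0],[0,0,0],[0,0,0],[0,0,0],[0,0,0],[0,0,0]]}' -1 30; python3 plan.py a 2.2 121
```

```text
clock: 26.6
position: [0.4494, -0.1018, 0.1042]
ee_rot: [-0.352, -0.613, -0.352, 0.613]
contact_force: [0.9, 1.6, 0.2]
width: 0.0299
t 26.6 pos [ 0.4494 -0.1018  0.1042] w 0.0299 F [0.9 1.6 0.2] M [ 0.04  0.02 -0.03] jawyaw -30.3 q6 0.15
target [ 0.4499 -0.1022  0.1023] jaw -30.3 delta_cm [0.19 0.06 0.  ] dr [-0.  0.  0.]
clock: 27.2
position: [0.4504, -0.1023, 0.1049]
ee_rot: [0.353, 0.614, 0.351, -0.613]
contact_force: [2.0, -1.9, 3.7]
width: 0.0112
t 27.2 pos [ 0.4504 -0.1023  0.1049] w 0.0112 F [ 2.  -1.9  3.7] M [-0.29 -0.29 -0.11] jawyaw -30.3 q6 0.16
target [ 0.4499 -0.1022  0.1023] jaw -87.6 delta_cm [ 0.26 -0.05  0.02] dr [ 1.    -0.001 -0.002]
```

```bash
python3 -m creep '{"delta_pos":[[0,0,0],[0,0,0],[0,0,0],[0,0,0],[0,0,0],[0,0,0],[0,0,0],[0,0,0],[0,0,0],[0,0,0]],"dr":[[0.13,0,0],[0.26,0,0],[0.39,0,0],[0.52,0,0],[0.65,0,0],[0.78,0,0],[0.9,0,0],[1.0,0,0],[1.03,0,0],[1.03,0,0]]}'; python3 plan.py a 2.2 121
python3 -m creep '{"delta_pos":[[0,0,0],[0,0,0],[-1,0,0],[-4,0,0],[-6.5,0,0],[-7,0,0],[-7,0,0]],"dr":[[0,0,0],[0,0,0],[0,0,0],[0,0,0],[0,0,0],[0,0,0],[0,0,0]]}' -0.3 30; python3 plan.py b 1.2 150
```

```text
clock: 28.2
position: [0.4504, -0.1023, 0.1049]
ee_rot: [0.006, 0.708, 0.005, -0.706]
contact_force: [2.7, -1.7, 4.9]
width: 0.0111
t 28.2 pos [ 0.4504 -0.1023  0.1049] w 0.0111 F [ 2.7 -1.7  4.9] M [-0.3  -0.5   0.73] jawyaw -89.1 q6 1.18
target [ 0.4499 -0.1022  0.1023] jaw -87.6 delta_cm [ 0.26 -0.02  0.05] dr [-0.027 -0.002 -0.002]
clock: 28.9
position: [0.4495, -0.1017, 0.1751]
ee_rot: [0.004, 0.708, 0.004, -0.707]
contact_force: [0.1, 0.0, -0.8]
width: 0.0299
t 28.9 pos [ 0.4495 -0.1017  0.1751] w 0.0299 F [ 0.1  0.  -0.8] M [-0.    0.04 -0.04] jawyaw -89.3 q6 1.18
target [ 0.6197 -0.095   0.1313] jaw -30.3 delta_cm [  4.4   -0.47 -17.02] dr [-1.03e+00 -1.00e-03 -1.00e-03]
```

```bash
python3 -m creep '{"delta_pos":[[0,0,-3],[0,-0.1,-6],[0,-0.2,-9],[0,-0.3,-12],[0,-0.4,-15],[0,-0.5,-17],[0,-0.5,-17],[2,-0.5,-17],[4.2,-0.5,-17],[4.2,-0.5,-17]],"dr":[[-0.13,0,0],[-0.26,0,0],[-0.39,0,0],[-0.52,0,0],[-0.65,0,0],[-0.78,0,0],[-0.91,0,0],[-1.03,0,0],[-1.03,0,0],[-1.03,0,0]]}'
python3 -m creep '{"delta_pos":[[0,0,0],[0,0,0]],"dr":[[0,0,0],[0,0,0]]}'
python3 plan.py b 1.2 121
```

```text
clock: 29.9
position: [0.6157, -0.0937, 0.1274]
ee_rot: [-0.349, -0.611, -0.355, 0.616]
contact_force: [-0.9, 0.4, -0.0]
width: 0.03
clock: 30.1
position: [0.6197, -0.0949, 0.1328]
ee_rot: [0.352, 0.614, 0.352, -0.613]
contact_force: [0.0, -0.3, 0.2]
width: 0.03
t 30.1 pos [ 0.6197 -0.0949  0.1328] w 0.03 F [ 0.  -0.3  0.2] M [ 0.01 -0.04  0.06] jawyaw -30.3 q6 0.27
target [ 0.6197 -0.095   0.1023] jaw -30.3 delta_cm [3.05 0.01 0.01] dr [-0.    -0.    -0.001]
```

```bash
python3 -m creep '{"delta_pos":[[1.4,0,0],[2.5,0,0],[2.9,0,0],[2.9,0,0]],"dr":[[0,0,0],[0,0,0],[0,0,0],[0,0,0]]}' ; python3 plan.py b 1.2 121
python3 -m creep '{"delta_pos":[[0,0,0],[0,0,0],[0,0,0],[0,0,0],[0,0,0],[0,0,0]],"dr":[[0,0,0],[0,0,0],[0,0,0],[0,0,0],[0,0,0],[0,0,0]]}' -1 30; python3 plan.py b 2.2 121
```

```text
clock: 30.5
position: [0.6189, -0.0947, 0.1029]
ee_rot: [-0.352, -0.613, -0.352, 0.614]
contact_force: [0.4, 0.0, -0.1]
width: 0.0302
t 30.5 pos [ 0.6189 -0.0947  0.1029] w 0.0302 F [ 0.4  0.  -0.1] M [ 0.02 -0.05 -0.02] jawyaw -30.3 q6 0.27
target [ 0.6197 -0.095   0.1023] jaw -30.3 delta_cm [ 0.06  0.09 -0.01] dr [-0.     0.     0.001]
clock: 31.1
position: [0.6201, -0.0952, 0.1039]
ee_rot: [0.352, 0.614, 0.351, -0.613]
contact_force: [2.6, -0.9, 2.0]
width: 0.0111
t 31.1 pos [ 0.6201 -0.0952  0.1039] w 0.0111 F [ 2.6 -0.9  2. ] M [-0.22 -0.2  -0.05] jawyaw -30.3 q6 0.27
target [ 0.6197 -0.095   0.1023] jaw -87.6 delta_cm [ 0.16 -0.04  0.01] dr [ 1.    -0.001 -0.002]
```

```bash
python3 -m creep '{"delta_pos":[[0,0,0],[0,0,0],[0,0,0],[0,0,0],[0,0,0],[0,0,0],[0,0,0],[0,0,0],[0,0,0],[0,0,0]],"dr":[[0.13,0,0],[0.26,0,0],[0.39,0,0],[0.52,0,0],[0.65,0,0],[0.78,0,0],[0.9,0,0],[1.0,0,0],[1.03,0,0],[1.03,0,0]]}'; python3 plan.py b 2.2 121
python3 -m creep '{"delta_pos":[[0,0,0],[0,0,0],[-1,0,0],[-4,0,0],[-6.5,0,0],[-7,0,0],[-7,0,0]],"dr":[[0,0,0],[0,0,0],[0,0,0],[0,0,0],[0,0,0],[0,0,0],[0,0,0]]}' -0.3 30; python3 plan.py red 2.2 200
```

```text
clock: 32.1
position: [0.6202, -0.0951, 0.1039]
ee_rot: [0.006, 0.708, 0.005, -0.706]
contact_force: [3.6, -1.0, 3.4]
width: 0.0109
t 32.1 pos [ 0.6202 -0.0951  0.1039] w 0.0109 F [ 3.6 -1.   3.4] M [-0.19 -0.47  0.69] jawyaw -89.2 q6 1.29
target [ 0.6197 -0.095   0.1023] jaw -87.6 delta_cm [ 0.16 -0.    0.05] dr [-0.027 -0.002 -0.001]
clock: 32.8
position: [0.6195, -0.0947, 0.1744]
ee_rot: [0.004, 0.708, 0.004, -0.707]
contact_force: [0.4, 0.6, -0.2]
width: 0.0297
t 32.8 pos [ 0.6195 -0.0947  0.1744] w 0.0297 F [ 0.4  0.6 -0.2] M [0.01 0.01 0.03] jawyaw -89.3 q6 1.3
target [ 0.5312 -0.0137  0.1813] jaw 2.4 delta_cm [-0.71 -8.21  8.73] dr [-1.601e+00 -1.000e-03 -1.000e-03]
```

```bash
python3 -m creep '{"delta_pos":[[-2,-3,1.5],[-3,-6,3],[-4,-9,4.5],[-5,-12,6],[-5,-15,7.5],[-5,-18,9],[-5,-21,10.5],[-5,-24,12],[-5,-28,14],[-5,-30,15]],"dr":[[-0.1,0,0],[-0.2,0,0],[-0.3,0,0],[-0.4,0,0],[-0.5,0,0],[-0.6,0,0],[-0.7,0,0],[-0.8,0,0],[-0.9,0,0],[-1.0,0,0]]}'
python3 -m creep '{"delta_pos":[[0,0,0],[0,0,0],[0,0,0]],"dr":[[0,0,0],[0,0,0],[0,0,0]]}'
python3 - <<'E'
from rig import manip
from h import *
d=manip.get_image("top");np.savez("top3.npz",**d)
a=d["pixels"][140:350,265:485]
cv2.imwrite("pics/c6.png",cv2.resize(a,(616,588),interpolation=2))
d0=dict(np.load("top0.npz"))
K,R,t=cam(d)
for nm,(u0,u1,v0,v1) in dict(jar=(318,350,303,338),small=(284,312,176,206),large=(405,448,140,182)).items():
    x=cv2.absdiff(d["pixels"][v0:v1,u0:u1],d0["pixels"][v0:v1,u0:u1]); print(nm,"mean diff",x.mean().round(1),"depth diff",np.nanmedian(np.abs(d["depth"]-d0["depth"])[v0:v1,u0:u1]).round(4))
E
python3 ang.py top3.npz
```

```text
clock: 33.8
position: [0.4627, 0.2055, 0.2216]
ee_rot: [-0.344, -0.616, -0.345, 0.619]
contact_force: [-0.1, -0.5, -0.4]
width: 0.03
clock: 34.1
position: [0.4659, 0.2025, 0.2226]
ee_rot: [-0.342, -0.618, -0.342, 0.619]
contact_force: [0.6, 0.0, 0.1]
width: 0.0299
jar mean diff 1.4 depth diff 0.0013
small mean diff 1.7 depth diff 0.0013
large mean diff 2.3 depth diff 0.0013
red 178 ctr err mm [-0.6 -0.5] len 50.0 theta -0.939 or -4.081 or 2.202
across 176 ctr err mm [-0.4 -0.1] len 52.0 theta 2.189 or -0.952 or 5.331
a 190 ctr err mm [-1.3 -0.1] len 52.0 theta 2.197 or -0.944 or 5.339
b 168 ctr err mm [-0.2 -0.1] len 51.0 theta -0.926 or -4.068 or 2.216
```

View pics/c6.png

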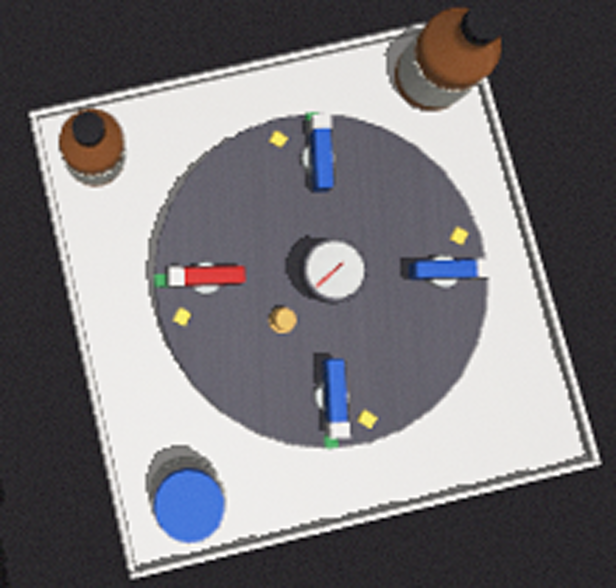

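All four white ends point outward to their green marks: red (178,276), across (482,268), side_a (340,430), side_b (321,120). The bottles and jar are where they started.

```bash
python3 -c "
from rig import manip
print(manip.sign_off())"
```

```text
the job is handed in; nothing more can be done
None
```

The lid is closed. I turned all four nuts clockwise in two passes, in the order red, across, side_a, side_b, and handed the job in at about 34 s.

- **Pass 1:** depth images put every nut at 1.20 ± 0.01 rad, its yellow mark.
- **Pass 2:** the moment about the vertical rose to about 0.7 N m on every nut, so each one reached its hard stop. The final images read 2.19 to 2.22 rad against the 2.2 target. Across, at 2.189, is the lowest, and that is within measuring error.
- **Surroundings:** image comparison shows the bottles and jar unmoved. The gauge looked untouched in the final picture, and I measured no unexpected contact forces. The gripper was clear of everything at hand-in.
- **One misstep:** on the first grip of the red nut the fingers stopped on the hub. I opened, raised them 8 mm and gripped again, with an upward force of about 6 N and no harm seen.

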